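# Rack the weighing spoons in the cassette and close the bail

## Task

Get the washed weighing spoons ready for sterilising: lay the two loose spoons flat in the two empty slots of the steel instrument cassette, centred across both grey rails, with their bowls up and pointing the same way as the spoon already in it. Then swing the hold-down bail all the way over so that it lies down over all three handles. Leave the other things on the table alone.

Things in the scene. Friction and masses are not known exactly. Their poses are not given: they have to be found in the camera images.
- cassette: fixed steel tray, 184 (x) x 166 (y) mm, floor 7, rim 14 mm above the table; origin: centre of underside. Two grey rails along x at y=-38 and +38 mm, 10 mm thick, each with notches at x=-52, 0, +52 mm: flat floor 22 mm wide, 22 mm above the table, widening upward between round teeth 38 mm high. Spoons lie along y across both rails. Pivot lugs at x=+-90, y=-45 mm, 50 mm high.
- slot_1 (a point): centre of the first empty (x=-52 mm) slot of the cassette, on the level of the notch floors (22 mm above the table), midway between the two rails; axes as the cassette's (x across the slots, y along the lying spoon towards the bowl side). 
- slot_2 (a point): centre of the middle, empty (x=0) slot of the cassette, on the level of the notch floors (22 mm above the table), midway between the two rails; axes as the cassette's (x across the slots, y along the lying spoon towards the bowl side). 
- slot_3 (a point): centre of the third (x=+52 mm), already filled by the kept spoon slot of the cassette, on the level of the notch floors (22 mm above the table), midway between the two rails; axes as the cassette's (x across the slots, y along the lying spoon towards the bowl side). 
- bail (a joint): angle of the hold-down bail, a wire U pivoted at the cassette's sides; its grey bar (10 mm thick, 158 mm long, along the cassette's x) is 45 mm from the pivot line. 0 = closed: arms level, bar over the middles of the spoons, its underside 35.5 mm above the table; pi/2 = upright; found leaning back at 2.4 to 2.85; stop 2.9. Stiff hinge, stays where left (about 1 N at the bar moves it).
- bail_bar (a point): middle of the bail's bar, on the bar's centre line; x along the bar. It moves with the bail. The bar can be pinched from above in the gaps between the slots (25 mm either side of this point).
- bail_pivot (a point): middle of the bail's pivot line, 40.5 mm above the table, at y=-45 mm of the cassette; x along the pivot line, axes as the cassette's. Bar centre = this + 45 mm times (cos(angle) along y, sin(angle) along z).
- spoon_a: loose weighing spoon, 148 mm long: black handle about 16 mm wide, 10 mm thick, steel bowl at one end. Origin: middle of its length, on the underside; z up with the bowl's hollow up; y along it towards the handle end (y=+74 mm; bowl tip y=-74 mm). 40 g. Lies on the table to the right of the cassette.
- spoon_a_bowl (a point): point in the first loose spoon's bowl, 60 mm from its origin along -y and 5 mm up
- spoon_b: second loose weighing spoon, 148 mm long: black handle about 16 mm wide, 10 mm thick, steel bowl at one end. Origin: middle of its length, on the underside; z up with the bowl's hollow up; y along it towards the handle end (y=+74 mm; bowl tip y=-74 mm). 40 g. Lies on the table to the right of the cassette.
- spoon_b_bowl (a point): point in the second loose spoon's bowl, 60 mm from its origin along -y and 5 mm up
- spoon_kept: third, equal weighing spoon, 148 mm long: black handle about 16 mm wide, 10 mm thick, steel bowl at one end. Origin: middle of its length, on the underside; z up with the bowl's hollow up; y along it towards the handle end (y=+74 mm; bowl tip y=-74 mm). 40 g. Already lies in slot_3 and shows the direction; it stays there.
- spoon_kept_bowl (a point): point in the kept spoon's bowl, 60 mm from its origin along -y and 5 mm up
- specimen_jar: clear jar with black lid, 50 mm wide, 65 mm high. Bystander: leave it where it stands. Origin at the centre of its underside. 
- brown_bottle: brown bottle with white cap, 45 mm wide, 89 mm high. Bystander: leave it where it stands. Origin at the centre of its underside. 
- crucible: white open crucible, 83 mm wide, 58 mm high. Bystander: leave it where it stands. Origin at the centre of its underside. 

How it is judged:
By the outcome, as a careful person would: the job done as asked, in the order asked, and still so for the second after the job is handed in, with the robot touching nothing.
It also fails if it takes over 72 s, if anything falls off the work surface, if the arm or the gripper's body presses on something with over 40 N, if the wrist force passes 120 N, or if a joint passes its speed limit or range.

## Robot

A 6-joint arm with a two-finger parallel gripper is mounted at the origin on a cart in front of the work surface, level with it; the furniture and walls round the work are solid. World frame = base frame: x ahead of the robot, y to its left, z up, the work surface at z = 0. Lengths are in mm, angles in degrees, forces in N, time in s.
With the tool pointing down it reaches from about 375 to 900 mm from the base axis. Payload 3.1 kg.
Tool frame: the origin (TCP) lies between the finger pads; the fingertips stand 11 mm ahead of it and the grasp point (between the pads) lies 8 mm behind it; z points along the fingers, y is the line along which they close (so a half turn about z gives the same grasp; the last joint's range is limited). The gripper opens to 87 mm and grips with 3 to 60 N. Pads are 19 mm wide; open, the fingers measure 117 mm over their backs; the gripper's body (75 mm by 190 mm) begins 51 mm behind the grasp point.
Start: joints at [-83.795, 30.224, 82.088, -0, 67.689, -10.227], TCP at [176.826, -599.441, 233.548] pointing down, gripper open.
Joint ranges: [-176.69, 176.69], [-43.24, 126.21], [12.49, 139.97], [-82, 262], [0, 151.66], [-163.58, 163.58]. Speed limits (degrees/s): [159.86, 159.86, 180, 180, 180, 180].

## Interface

Orientations are given as a 3x3 rotation matrix whose columns are the frame's x, y, z axes.
In Python, from plant import arm gives the robot as it stands. The module is installed in compiled form; this text tells all that it offers.
- The arm moves only by the tool apply_moves, never from a script. Its argument "steps" is a list of rows, each a list of 7 numbers: the shift along the tool's x, y, z in cm, then the turn, a rotation vector about the tool's x, y, z in rad, then the finger opening in cm, from 0 to 8.7. In form: [[x, y, z, rx, ry, rz, grip], ...]. A call has 1 to 20 rows; each row is the pose to reach, as a shift and turn from the pose commanded when the call began, along the tool's axes at that moment; what a row does not reach only later rows make up. A row lasts 1/12 s, in which the tool goes at most 41.7 mm and 7.16 degrees, less where a joint would pass 70% of its speed; a pose out of reach is approached as far as the arm can. A call with a gripper value outside its range is refused whole. The fingers move at their own pace and stop on an object; "squeeze" is the grip in N (left out, the last holds). Time passes only in rows, so rows that repeat a pose let the fingers close. It gives the time, the measured TCP pose, the force, the opening and the grip force at its end, in the units of the state.
- arm.get_obs(): the state, without advancing time (a new reading comes with each control period).
- arm.grab_frame(name): name is "scene" or "top" or "wrist"; returns the picture (420x560x3 uint8, red, green, blue); there is no depth.
- arm.camera_info(name): a dict with "camera_matrix" (3x3 intrinsics, pixels), "R" (3x3) and "t" (3): a world point X has camera coordinates R X + t; the wrist camera has in their place "hand_eye" (4x4, takes a point from camera to tool coordinates, whose origin is the TCP and whose axes are the flange's). Camera axes: x right, y down, z forward; pixel columns grow to the right and rows downward; lengths in mm; the calibration is good to about 2 mm. A picture is of the moment at which its call begins: read the wrist's pose just before it. camera_info takes no time and is no camera call.
- arm.finish_job(): hands the job in; it is judged then, once.
The state is a dict: "t": time; "joint_positions": joint angles; "dq": joint speeds; "joint_torque": joint torques, N m; "position": TCP position; "orientation": TCP orientation; "wrist_force": force on the tool from outside, world axes, zero at the start; "moment": the same for the moment, N m; "opening": finger opening in mm; "gripper_force": force on a finger pad.
Only numpy, scipy, OpenCV 4.12 (cv2) and the standard library are available. Lean on these libraries where they do the work, as an engineer would, in place of code of your own. Each camera call takes 0.05 s, during which the arm holds its last target. There are 200 camera calls.

## Working session

There is one attempt and no reset: what is moved stays moved. The work goes in short steps, Python scripts to look and compute and a tool call to move; the robot and the scene stay as the last step left them, time stands still between calls to the robot, and variables do not carry over. Pictures are saved under pics/ and viewed, at most 10 in all, crops included, and the job is handed in when it is done.

Besides the shell and the picture viewer there is one more tool, called after "Request:" as name(argument=value, ...) on one line, values as JSON. apply_moves: Moves the arm, as the interface text tells. Its arguments: {"type":"object","properties":{"steps":{"type":"array","items":{"type":"array","items":{"type":"number"}}},"squeeze":{"type":"number"}},"required":["steps"]}

```bash
mkdir -p pics
python3 - <<'E'
from plant import arm
import cv2,numpy as np
np.set_printoptions(precision=4,suppress=True)
for n in("scene","top"):
    f=arm.grab_frame(n); cv2.imwrite(f"pics/{n}0.png",f[:,:,::-1]); print(n,arm.camera_info(n))
print(arm.camera_info("wrist")); print(arm.get_obs())
E
```

```text
scene {'camera_matrix': array([[399.1885,   0.    , 284.1665],
       [  0.    , 399.1885, 208.1236],
       [  0.    ,   0.    ,   1.    ]]), 'R': array([[ 0.9945, -0.103 ,  0.0206],
       [-0.0475, -0.6157, -0.7865],
       [ 0.0936,  0.7812, -0.6172]]), 't': array([-609.5923,   21.4224, 1155.75  ])}
top {'camera_matrix': array([[411.3424,   0.    , 278.8334],
       [  0.    , 411.3424, 214.6617],
       [  0.    ,   0.    ,   1.    ]]), 'R': array([[ 0.0003, -0.9998,  0.0177],
       [-0.9966, -0.0017, -0.082 ],
       [ 0.082 , -0.0176, -0.9965]]), 't': array([-88.2259, 568.3928, 883.7468])}
{'camera_matrix': array([[376.1588,   0.    , 282.7665],
       [  0.    , 376.1588, 210.6372],
       [  0.    ,   0.    ,   1.    ]]), 'hand_eye': array([[  -0.0007,   -0.9677,   -0.2523,   69.7669],
       [   1.    ,   -0.0008,    0.0004,   -0.7833],
       [  -0.0006,   -0.2523,    0.9677, -151.715 ],
       [   0.    ,    0.    ,    0.    ,    1.    ]])}
{'t': 0.1, 'joint_positions': array([-83.7935,  30.273 ,  82.15  ,  -0.0012,  67.6919, -10.2278]), 'dq': array([ 0.0006, -0.0665, -0.1991, -0.0301, -0.122 ,  0.0296]), 'joint_torque': array([ -0.0003, -44.0986, -17.7151,   0.0635,   0.0533,  -0.    ]), 'position': array([ 176.767 , -598.7944,  232.6716]), 'orientation': array([[ 0.9591,  0.2829, -0.0002],
       [ 0.2829, -0.9591,  0.002 ],
       [ 0.0003, -0.002 , -1.    ]]), 'wrist_force': array([-0.0298, -0.0987,  0.4177]), 'moment': array([-0.0214,  0.0297,  0.0091]), 'gripper_force': 0.0, 'opening': 87.01138053948051}
```

View pics/top0.png

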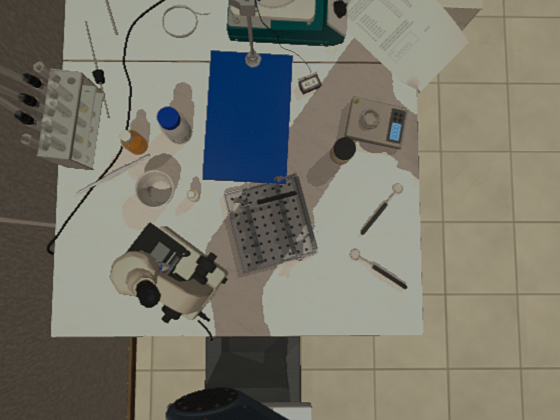

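View pics/scene0.png

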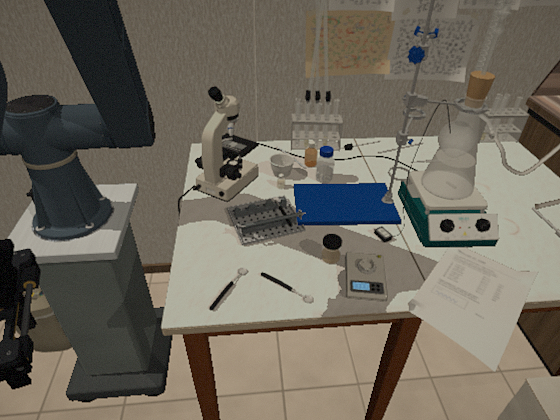

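The top view shows one loose spoon with its bowl at (397,188) and handle end at (362,233). The other has its bowl at (355,254) and handle end at (406,287). The cassette is near (270,225) with the kept spoon's black handle at (258–297, 195). I'll take rough positions from this, then move the wrist camera over for detail.

```bash
cat > h.py <<'E'
from plant import arm
import cv2,numpy as np
np.set_printoptions(precision=3,suppress=True)
def cam(n):
    i=arm.camera_info(n);K=i["camera_matrix"]
    if n!="wrist": return K,i["R"],i["t"]
    o=arm.get_obs();T=np.eye(4);T[:3,:3]=o["orientation"];T[:3,3]=o["position"]
    M=np.linalg.inv(T@i["hand_eye"]);return K,M[:3,:3],M[:3,3]
def ray(c,px,z):
    K,R,t=c;d=R.T@np.linalg.solve(K,[px[0],px[1],1.]);C=-R.T@t
    return C+d*(z-C[2])/d[2]
def proj(c,X):
    K,R,t=c;p=K@(R@np.asarray(X,float)+t);return p[:2]/p[2]
def togo(p,ang=None):
    "cm shift in current tool axes to world point p; ang: world angle (deg) wanted of tool y axis -> rz rad"
    o=arm.get_obs();R=o["orientation"];s=R.T@(np.asarray(p)-o["position"])/10
    a=np.degrees(np.arctan2(R[1,1],R[0,1]));r=None
    if ang is not None:
        d=(ang-a+90)%180-90; r=-np.radians(d)   # tool z down
    return s,r
def grab(n,name):
    c=cam(n);f=arm.grab_frame(n);cv2.imwrite(f"pics/{name}.png",f[:,:,::-1]);return c,f
E
python3 - <<'E'
from h import *
c=cam("top");f=cv2.imread("pics/top0.png")
for n,p,z in[("A bowl",(397,188),5),("A hend",(362,233),8),("B bowl",(355,254),5),("B hend",(406,287),8),("cass",(270,225),14),("c1",(225,190),14),("c2",(298,175),14),("c3",(316,247),14),("c4",(240,274),14),("jar",(343,150),65),("kept l",(258,200),32),("kept r",(297,193),32)]:
    print(n,ray(c,p,z))
g=f.max(2); m=((g<60)).astype(np.uint8)[170:300,330:420]
n,l,s,ce=cv2.connectedComponentsWithStats(m)
for i in range(1,n):
    if s[i,4]>30:
        pts=np.argwhere(l==i)[:,::-1].astype(np.float32)+[330,170]
        print(s[i],cv2.minAreaRect(pts.astype(np.float32)))
print(togo((560,-20,330),0),togo((560,-230,330),0))
cv2.imwrite("pics/cropc.png",cv2.resize(f[165:300,200:430],None,fx=3.4,fy=3.4,interpolation=cv2.INTER_CUBIC))
E
```

```text
A bowl [ 631.455 -357.127    5.   ]
A hend [ 528.806 -274.781    8.   ]
B bowl [ 481.804 -258.91     5.   ]
B hend [ 408.707 -371.145    8.   ]
cass [546.187 -68.16   14.   ]
c1 [624.474  32.672  14.   ]
c2 [ 658.991 -130.955   14.   ]
c3 [ 497.396 -170.402   14.   ]
c4 [438.064  -2.338  14.   ]
jar [ 704.266 -224.28    65.   ]
kept l [600.006 -41.814  32.   ]
kept r [ 615.702 -127.446   32.   ]
[ 31  33  26  31 129] ((373.6829528808594, 218.14637756347656), (3.4358224868774414, 37.79405212402344), 38.65980911254883)
[ 43  95  34  24 131] ((389.5, 276.5), (39.11223602294922, 3.3800697326660156), 33.17851257324219)
(array([ 53.136, -44.691,  -9.627]), np.float64(-1.2839562624160608)) (array([ 47.195, -24.549,  -9.668]), np.float64(-1.2839562624160608))
```

View pics/cropc.png

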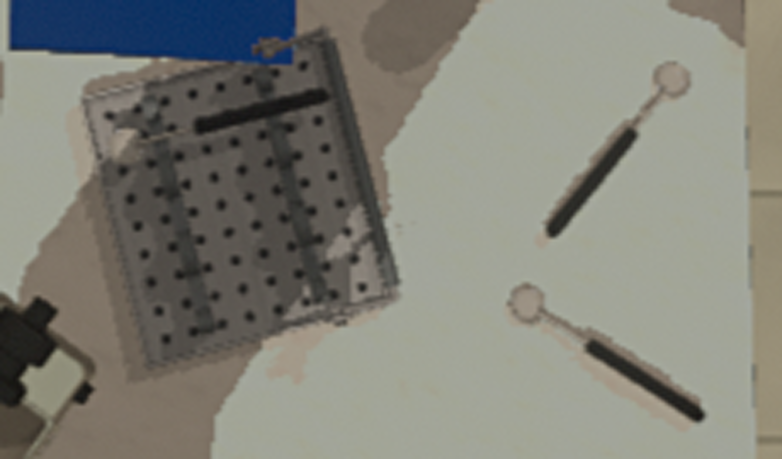

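The enlarged crop shows the kept spoon's bowl at (140,125) with its handle running right to (325,97). So the bowl side is image left, roughly world +y, and the bail lies back along the right edge. Next I'll move the wrist camera over everything.

```bash
python3 -c "
from h import *
print(togo((560,-180,330),-90))"
```

```text
(array([ 48.609, -29.345,  -9.659]), np.float64(0.2868400643788359))
```

Request:
apply_moves(steps=[[48.6,-29.3,-9.7,0,0,0.287,8.7],[48.6,-29.3,-9.7,0,0,0.287,8.7],[48.6,-29.3,-9.7,0,0,0.287,8.7],[48.6,-29.3,-9.7,0,0,0.287,8.7],[48.6,-29.3,-9.7,0,0,0.287,8.7],[48.6,-29.3,-9.7,0,0,0.287,8.7],[48.6,-29.3,-9.7,0,0,0.287,8.7],[48.6,-29.3,-9.7,0,0,0.287,8.7],[48.6,-29.3,-9.7,0,0,0.287,8.7],[48.6,-29.3,-9.7,0,0,0.287,8.7],[48.6,-29.3,-9.7,0,0,0.287,8.7],[48.6,-29.3,-9.7,0,0,0.287,8.7],[48.6,-29.3,-9.7,0,0,0.287,8.7],[48.6,-29.3,-9.7,0,0,0.287,8.7],[48.6,-29.3,-9.7,0,0,0.287,8.7],[48.6,-29.3,-9.7,0,0,0.287,8.7],[48.6,-29.3,-9.7,0,0,0.287,8.7],[48.6,-29.3,-9.7,0,0,0.287,8.7]])

```text
t: 1.6
position: [558.9, -181.8, 329.9]
orientation: [[1.0, -0.002, -0.002], [-0.002, -1.0, 0.0], [-0.002, -0.0, -1.0]]
wrist_force: [-1.0, -0.9, 0.1]
opening: 87.0
gripper_force: 0.0
```

Run:
```python
from h import *
print(arm.get_obs()["position"],arm.get_obs()["dq"])
c,f=grab("wrist","w1");np.savez("w1c",K=c[0],R=c[1],t=c[2])
g=f.max(2);print(c[1])
cv2.imwrite("pics/w1big.png",cv2.resize(f[:,:,::-1],(800,600),interpolation=cv2.INTER_CUBIC))
```

```text
[ 558.95  -181.753  329.863] [-0.705 -0.085  0.008  0.122  0.067  0.027]
[[-0.002 -1.     0.   ]
 [-0.967  0.002  0.254]
 [-0.254  0.    -0.967]]
```

View pics/w1big.png

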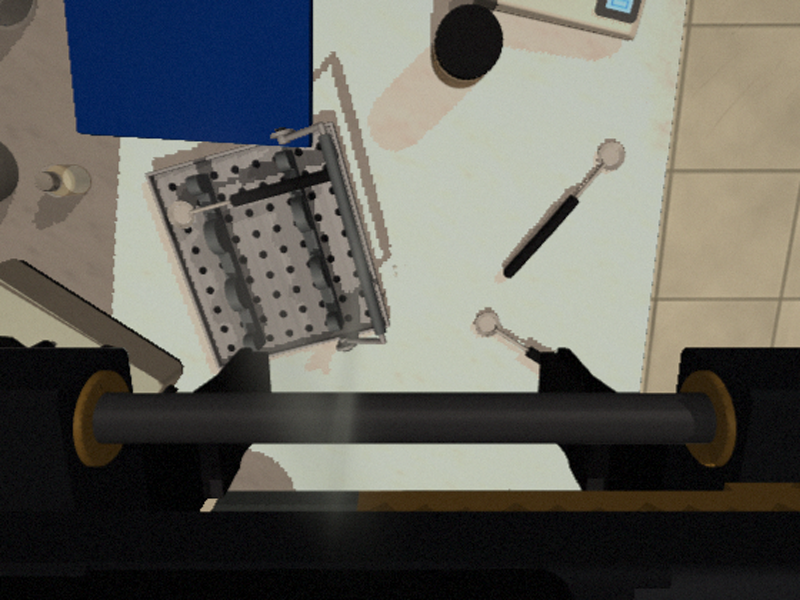

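The wrist view (800x600) shows the cassette with rim corners near (150,176) and (330,125). The bail bar runs (326,135)–(380,335) and the kept spoon's bowl is at (182,212). Spoon A's bowl is at (610,155) and its handle end at (508,275). Spoon B is partly hidden by the gripper. I'll measure cassette yaw and centre from the floor holes, the kept handle and the bar, and the loose spoons from two views.

```bash
cat > m.py <<'E'
from h import *
def comps(f,box,thr,amin,amax):
    x0,y0,x1,y1=box;m=(f.max(2)<thr).astype(np.uint8)[y0:y1,x0:x1]
    n,l,s,ce=cv2.connectedComponentsWithStats(m,connectivity=4)
    return [(s[i,4],ce[i]+[x0,y0],np.argwhere(l==i)[:,::-1]+[x0,y0]) for i in range(1,n) if amin<=s[i,4]<=amax]
def handle(c,pts,z=9):
    P=np.array([ray(c,p,z)[:2] for p in pts]);m=P.mean(0);u=np.linalg.svd(P-m,full_matrices=False)[2][0]
    s=(P-m)@u;w=(P-m)@[-u[1],u[0]]
    lo,hi=s.min(),s.max();return m+u*(lo+hi)/2,np.degrees(np.arctan2(u[1],u[0]))%180,hi-lo,np.ptp(w)
E
python3 - <<'E'
from m import *
d=np.load("w1c.npz");c=(d["K"],d["R"],d["t"]);w=cv2.imread("pics/w1.png");t=cv2.imread("pics/top0.png");ct=cam("top")
for a,ce,p in comps(w,(330,90,440,250),45,60,2000): print("W",a,ce,handle(c,p))
for a,ce,p in comps(w,(155,110,235,150),35,60,2000): print("W kept",a,ce,handle(c,p,30))
for a,ce,p in comps(t,(330,170,420,300),60,60,2000): print("T",a,ce,handle(ct,p))
print("bowls W kept,A,B",ray(c,(182*.7,212*.7),28),ray(c,(610*.7,155*.7),5),ray(c,(486*.7,322*.7),5))
print("bowls T A,B",ray(ct,(200+672/3.4,165+79/3.4),5),ray(ct,(200+527/3.4,165+303/3.4),5))
H=[ce for a,ce,p in comps(w,(110,90,260,255),45,6,40)]
P=np.array([ray(c,q,7)[:2] for q in H])
for yaw in np.arange(10,18.1,1):
    r=np.radians(yaw);Q=P@np.array([[np.cos(r),-np.sin(r)],[np.sin(r),np.cos(r)]])
    # periodicity score over spacing
    best=max((abs(np.exp(2j*np.pi*Q[:,0]/s).mean())+abs(np.exp(2j*np.pi*Q[:,1]/s).mean()),s) for s in np.arange(16,30,.25));print(yaw,best)
r=np.radians(14);Q=P@np.array([[np.cos(r),-np.sin(r)],[np.sin(r),np.cos(r)]])
print(len(Q));print(Q[np.argsort(Q[:,0])].T)
# rim corners, bar
print("rim TL,TR",ray(c,(150*.7,176*.7),14),ray(c,(330*.7,125*.7),14),"bar",[ray(c,np.array(q)*.7,z) for z in(55,65) for q in((327,138),(378,333))])
E
```

```text
W 542 [378.271 165.098] (array([ 562.594, -300.111]), np.float64(140.16958452396537), np.float64(89.18077841852579), np.float64(10.026251086951955))
W 140 [385.    247.143] (array([ 454.08 , -317.531]), np.float64(89.19653779493184), np.float64(44.33038145183111), np.float64(8.49327012217848))
W kept 618 [202.565 129.587] (array([607.523, -81.231]), np.float64(103.15122259153272), np.float64(77.52610237200108), np.float64(47.157992197325854))
T 129 [373.729 218.07 ] (array([ 562.358, -301.58 ]), np.float64(140.18927142826678), np.float64(86.20428440001803), np.float64(7.711629661562743))
T 131 [389.763 276.718] (array([ 431.937, -334.354]), np.float64(56.93059456315832), np.float64(86.36797694695923), np.float64(7.58903121396418))
bowls W kept,A,B [586.969   4.7    28.   ] [ 632.339 -357.294    5.   ] [ 483.281 -256.629    5.   ]
bowls T A,B [ 630.919 -358.596    5.   ] [ 481.542 -258.906    5.   ]
10.0 (np.float64(0.6703941098907116), np.float64(19.0))
11.0 (np.float64(0.9733544282519688), np.float64(19.0))
12.0 (np.float64(1.2467146772128292), np.float64(19.0))
13.0 (np.float64(1.4
[... 607 characters left out ...]
0.573
   574.783  593.632  593.9    594.048  594.262  594.843  594.857  601.989
   616.339]
 [-129.548 -129.191 -223.431 -242.839 -129.137 -205.207 -242.812 -128.536
  -205.052 -242.503 -222.401 -260.82  -128.416 -204.704 -223.013 -242.429
  -260.9   -165.304 -128.364 -185.695 -204.805 -242.002 -260.548 -155.061
  -156.079 -128.204 -165.716 -185.298 -204.049 -260.532 -113.279 -158.973
  -165.491 -127.946 -203.798 -185.261 -165.504 -241.719 -260.164 -254.714
  -231.772]]
rim TL,TR [615.967  34.31   14.   ] [ 656.776 -119.776   14.   ] bar [array([ 644.916, -122.504,   55.   ]), array([ 489.174, -159.002,   55.   ]), array([ 644.536, -123.872,   65.   ]), array([ 492.447, -159.515,   65.   ])]
```

Request:
apply_moves(steps=[[1.7,13.1,24.0,0,0,0.693,5],[1.7,13.1,24.0,0,0,0.693,5],[1.7,13.1,24.0,0,0,0.693,5],[1.7,13.1,24.0,0,0,0.693,5],[1.7,13.1,24.0,0,0,0.693,5],[1.7,13.1,24.0,0,0,0.693,5],[1.7,13.1,24.0,0,0,0.693,5],[1.7,13.1,24.0,0,0,0.693,5],[1.7,13.1,24.0,0,0,0.693,5],[1.7,13.1,24.0,0,0,0.693,5],[1.7,13.1,24.0,0,0,0.693,5]])

```text
t: 2.57
position: [577.9, -312.1, 93.0]
orientation: [[0.769, -0.639, 0.003], [-0.639, -0.769, -0.002], [0.003, -0.0, -1.0]]
wrist_force: [0.3, 0.7, 0.1]
opening: 50.1
gripper_force: 0.0
```

Run:
```python
from h import *
print(arm.get_obs()["position"],togo((576.3,-312.3,13.5),-129.8))
```

```text
[ 577.876 -312.129   92.974] (array([-0.138,  0.116,  7.947]), np.float64(0.0017367358140480068))
```

Request:
apply_moves(steps=[[-0.1,0.1,4,0,0,0,5],[-0.1,0.1,7.0,0,0,0,5],[-0.1,0.1,7.9,0,0,0,5],[-0.1,0.1,7.9,0,0,0,5],[-0.1,0.1,7.9,0,0,0,0.5],[-0.1,0.1,7.9,0,0,0,0.5],[-0.1,0.1,7.9,0,0,0,0.5],[-0.1,0.1,7.9,0,0,0,0.5],[-0.1,0.1,7.9,0,0,0,0.5],[-0.1,0.1,7.9,0,0,0,0.5]], squeeze=20)

```text
t: 3.4
position: [575.8, -312.1, 11.9]
orientation: [[0.769, -0.639, 0.0], [-0.639, -0.769, -0.0], [0.0, 0.0, -1.0]]
wrist_force: [0.1, 0.7, 0.7]
opening: 17.8
gripper_force: 0.4
```

Request:
apply_moves(steps=[[0,0,0,0,0,0,0.5],[0,0,0,0,0,0,0.5],[0,0,0,0,0,0,0.5],[0,0,-2,0,0,0,0.5],[0,0,-5,0,0,0,0.5],[0,0,-8,0,0,0,0.5],[0,0,-11,0,0,0,0.5],[0,0,-14,0,0,0,0.5],[0,0,-14,0,0,0,0.5]], squeeze=20)

```text
t: 4.15
position: [579.0, -314.5, 158.1]
orientation: [[0.769, -0.639, 0.01], [-0.639, -0.769, -0.008], [0.013, -0.0, -1.0]]
wrist_force: [0.6, -0.9, 0.0]
opening: 15.7
gripper_force: 20.0
```

Run:
```python
from h import *
y=np.radians(14.3);C=np.array([549.4,-64.3]);ex=np.array([np.cos(y),np.sin(y)]);ey=np.array([-ex[1],ex[0]])
for n,X in(("s1",-52),("s2",0)):
    p=C+ex*X-ey*12;print(n,p,togo((*p,150),14.3))
print(togo((560,-180,150))[0],arm.get_obs()["gripper_force"],arm.get_obs()["opening"])
```

```text
s1 [501.975 -88.772] (array([-20.361, -12.445,   0.561]), np.float64(0.6281539669055952))
s2 [552.364 -75.928] (array([-17.306, -16.652,   0.601]), np.float64(0.6281539669055952))
[-10.07   -9.134   0.689] 19.998700618743896 15.65362111273194
```

Request:
apply_moves(steps=[[-20.4,-12.4,3.5,0,0,-2.513,0.5],[-20.4,-12.4,3.5,0,0,-2.513,0.5],[-20.4,-12.4,3.5,0,0,-2.513,0.5],[-20.4,-12.4,3.5,0,0,-2.513,0.5],[-20.4,-12.4,3.5,0,0,-2.513,0.5],[-20.4,-12.4,3.5,0,0,-2.513,0.5],[-20.4,-12.4,3.5,0,0,-2.513,0.5],[-20.4,-12.4,3.5,0,0,-2.513,0.5],[-20.4,-12.4,3.5,0,0,-2.513,0.5],[-20.4,-12.4,3.5,0,0,-2.513,0.5],[-20.4,-12.4,3.5,0,0,-2.513,0.5],[-20.4,-12.4,3.5,0,0,-2.513,0.5],[-20.4,-12.4,3.5,0,0,-2.513,0.5],[-20.4,-12.4,3.5,0,0,-2.513,0.5],[-20.4,-12.4,3.5,0,0,-2.513,0.5],[-20.4,-12.4,3.5,0,0,-2.513,0.5],[-20.4,-12.4,3.5,0,0,-2.513,0.5],[-20.4,-12.4,3.5,0,0,-2.513,0.5],[-20.4,-12.4,3.5,0,0,-2.513,0.5],[-20.4,-12.4,3.5,0,0,-2.513,0.5]])

```text
t: 5.82
position: [497.6, -86.2, 115.9]
orientation: [[-0.24, 0.971, -0.001], [0.971, 0.24, 0.0], [0.001, -0.001, -1.0]]
wrist_force: [-0.1, -0.4, -0.3]
opening: 15.3
gripper_force: 20.0
```

Request:
apply_moves(steps=[[0,0,0,0,0,0,0.5],[0,0,0,0,0,0,0.5],[0,0,0,0,0,0,0.5]])

```text
t: 6.07
position: [497.8, -86.2, 116.2]
orientation: [[-0.231, 0.973, -0.0], [0.973, 0.231, 0.0], [0.0, -0.0, -1.0]]
wrist_force: [-0.0, 0.3, 0.2]
opening: 15.4
gripper_force: 20.0
```

Run:
```python
from h import *
o=arm.get_obs();print(o["position"],o["joint_positions"],togo((502,-88.8,36),14.3))
c,f=grab("wrist","w2");np.savez("w2c",K=c[0],R=c[1],t=c[2])
c2,f2=grab("top","t2")
cv2.imwrite("pics/w2v.png",np.vstack([cv2.resize(f,(440,330)),cv2.resize(f2[165:300,200:380],(440,330))])[:600,:,::-1])
```

```text
[497.802 -86.249 116.244] [-22.523  31.666 105.23    0.004  43.136 -35.891] (array([-0.348,  0.353,  8.024]), np.float64(-0.016320103669150824))
```

View pics/w2v.png

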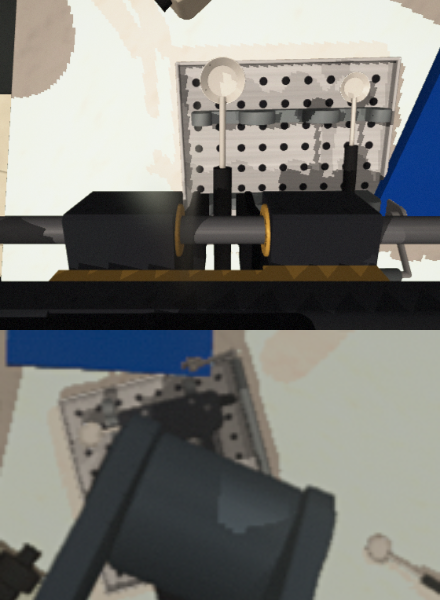

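The picture shows spoon A held with its bowl up, at (222,80) in the upper image, pointing the same way as the kept bowl at (356,88). The rail teeth lie on row 117. I'll refine the cassette pose from this view.

```bash
cat > grid.py <<'E'
from m import *
from scipy.optimize import least_squares
def fit(c,f,box,C0=(549.4,-64.3),yaw0=14.3,thr=60):
    H=[ce for a,ce,p in comps(f,box,thr,8,160)]
    P=np.array([ray(c,q,7)[:2] for q in H])
    def res(v,raw=False):
        r=np.radians(v[2]);d=P-v[:2];Q=np.c_[d@[np.cos(r),np.sin(r)],d@[-np.sin(r),np.cos(r)]]
        if raw:return Q
        a=(Q[:,0]+9.5*0)/v[3]; b=Q[:,1]/v[3]-.5
        return np.r_[(a-np.round(a)),(b-np.round(b))]*v[3]
    s=least_squares(res,[*C0,yaw0,19],loss="soft_l1",f_scale=1.)
    return s.x,np.median(abs(s.fun)),len(P),res(s.x,True)
E
python3 - <<'E'
from grid import *
d=np.load("w2c.npz");c=(d["K"],d["R"],d["t"]);w=cv2.imread("pics/w2.png")
print(fit(c,w,(225,75,505,245)))
d1=np.load("w1c.npz");c1=(d1["K"],d1["R"],d1["t"]);print(fit(c1,cv2.imread("pics/w1.png"),(110,90,260,255),thr=45)[:3])
s=560/440
def bowl(px,z):
    return ray(c,np.array(px)*s,z)
x=fit(c,w,(225,75,505,245))[0];r=np.radians(x[2])
for n,p,z in(("kept",(356,88),30),("A",(222,80),112)):
    q=bowl(p,z)[:2]-x[:2];print(n,bowl(p,z),q@[np.cos(r),np.sin(r)],q@[-np.sin(r),np.cos(r)])
# necks
for n,pp,z in(("kept",((353,110),(350,140)),30),("A",((222,110),(222,160)),112)):
    for p in pp:
        q=bowl(p,z)[:2]-x[:2];print(n,q@[np.cos(r),np.sin(r)],q@[-np.sin(r),np.cos(r)])
E
```

```text
(array([550.161, -64.354,  14.57 ,  19.013]), np.float64(0.26969874688524076), 49, array([[ 76.394,  66.793],
       [ 38.473,  66.878],
       [ 19.261,  66.778],
       [  0.336,  66.777],
       [-18.709,  66.793],
       [-76.039,  66.848],
       [ 76.233,  47.899],
       [ 38.201,  47.645],
       [  0.327,  47.797],
       [ 19.467,  47.581],
       [-37.91 ,  47.728],
       [-18.755,  47.76 ],
       [-76.331,  47.818],
       [ 56.054,  45.966],
       [-58.353,  46.837],
       [ 67.119,  42.605],
       [ 79.869,  41.904],
       [-22.896,  41.843],
       [-65.632,  41.777],
       [-64.193,  35.867],
       [ 56.301,  28.645],
       [ 76.348,  28.3  ],
       [ 91.431,  27.952],
       [  0.178,  28.664],
       [-58.61 ,  28.967],
       [-37.952,  28.567],
       [ 38.437,  27.947],
       [-18.732,  27.972],
       [ 76.474,   9.498],
       [ 19.32 ,   9.577],
       [ 38.308,   9.591],
       [-18.738,   9.623],
       [  0.29 ,   9.694],
       [-37.888,   9.695],
       [-58.764,   9.563],
       [ 76.147,  -9.326],
       [ 19.334,  -9.467],
       [ 38.103,  -9.449],
       [  0.332,  -9.6  ],
       [-37.913,  -9.408],
       [-18.775,  -9.538],
       [-74.053,  -9.458],
       [ 91.194, -21.677],
       [ 76.384, -28.314],
       [ 38.34 , -28.429],
       [ 19.115, -28.282],
       [-37.866, -28.409],
       [-18.862, -28.467],
       [-75.977, -28.858]]))
(array([550.031, -63.738,  14.674,  18.947]), np.float64(0.27405799947627263), 37)
kept [584.069   5.868  30.   ] 50.483299388608806 59.43380909292177
A [481.735 -14.45  112.   ] -53.67042008470289 65.51307239454002
kept 49.66709668228191 42.56914652909549
kept 49.39138227319084 18.52044783922552
A -53.99768606963371 50.52678086701409
A -54.58145508575233 23.794602568254074
```

```bash
python3 -c "
from h import *
print(togo((503.3,-90.8,34.5),14.6))"
```

```text
(array([-0.565,  0.423,  8.188]), np.float64(-0.020465739273805367))
```

Request:
apply_moves(steps=[[-0.57,0.42,2,0,0,-0.02,0.5],[-0.57,0.42,4,0,0,-0.02,0.5],[-0.57,0.42,5,0,0,-0.02,0.5],[-0.57,0.42,6,0,0,-0.02,0.5],[-0.57,0.42,6.8,0,0,-0.02,0.5],[-0.57,0.42,7.6,0,0,-0.02,0.5],[-0.57,0.42,8.0,0,0,-0.02,0.5],[-0.57,0.42,8.0,0,0,-0.02,0.5],[-0.57,0.42,8.0,0,0,-0.02,0.5]])

```text
t: 6.92
position: [503.4, -90.9, 36.6]
orientation: [[-0.253, 0.967, -0.0], [0.967, 0.253, 0.0], [0.0, -0.0, -1.0]]
wrist_force: [-0.3, -0.2, -0.7]
opening: 15.4
gripper_force: 20.0
```

```bash
python3 -c "
from h import *
print(togo((503.3,-90.8,34),14.6),arm.get_obs()['wrist_force'],arm.get_obs()['moment'])"
```

```text
(array([ 0.009, -0.011,  0.257]), np.float64(0.0011161237565017357)) [-0.297 -0.216 -0.662] [ 0.056 -0.07  -0.032]
```

Request:
apply_moves(steps=[[0,0,0.15,0,0,0,0.5],[0,0,0.25,0,0,0,0.5],[0,0,0.25,0,0,0,0.5],[0,0,0.25,0,0,0,0.5]])

```text
t: 7.25
position: [503.6, -90.9, 34.3]
orientation: [[-0.253, 0.967, 0.001], [0.967, 0.253, -0.0], [-0.0, 0.0, -1.0]]
wrist_force: [-0.1, 0.6, -0.8]
opening: 15.9
gripper_force: 20.0
```

Request:
apply_moves(steps=[[0,0,0,0,0,0,2.0],[0,0,0,0,0,0,3.2],[0,0,0,0,0,0,3.2],[0,0,0,0,0,0,3.2],[0,0,-2,0,0,0,3.2],[0,0,-5,0,0,0,3.2],[0,0,-9,0,0,0,3.2],[0,0,-12,0,0,0,3.2],[0,0,-12,0,0,0,3.2]])

```text
t: 8.0
position: [507.0, -92.2, 159.6]
orientation: [[-0.253, 0.967, 0.011], [0.967, 0.253, -0.005], [-0.007, 0.01, -1.0]]
wrist_force: [0.6, -0.7, 0.6]
opening: 32.2
gripper_force: 0.0
```

Run:
```python
from h import *
d=np.array([np.cos(np.radians(56.9)),np.sin(np.radians(56.9))]) # handle->bowl
m=np.array([432.7,-333.6]) # handle mid (top view + half the T-W offset)
print("bowl pred",m+90*d)
p=m+18*d;print(p,togo((*p,100),-33.1))
grab("wrist","w3")
```

```text
bowl pred [ 481.849 -258.205]
[ 442.53  -318.521] (array([-20.218, -12.029,   5.987]), np.float64(0.8339937325971721))
```

View pics/w3.png

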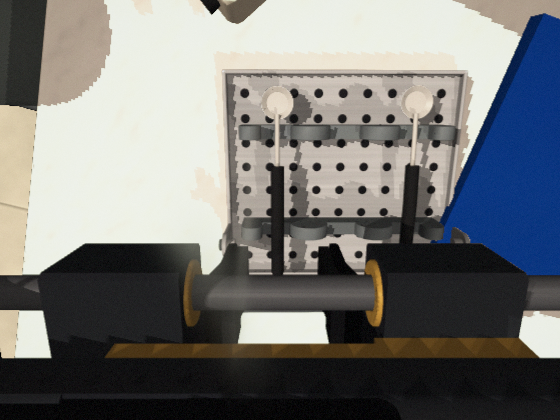

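Spoon A lies in slot_1, with its bowl at (278,103) level with the kept bowl at (417,102). Now spoon B.

Request:
apply_moves(steps=[[-20.2,-12.0,0,0,0,0.834,5],[-20.2,-12.0,0,0,0,0.834,5],[-20.2,-12.0,0,0,0,0.834,5],[-20.2,-12.0,0,0,0,0.834,5],[-20.2,-12.0,0,0,0,0.834,5],[-20.2,-12.0,6,0,0,0.834,5],[-20.2,-12.0,6,0,0,0.834,5],[-20.2,-12.0,6,0,0,0.834,5],[-20.2,-12.0,6,0,0,0.834,5],[-20.2,-12.0,6,0,0,0.834,5]])

```text
t: 8.88
position: [438.4, -315.7, 94.0]
orientation: [[0.544, 0.839, -0.001], [0.839, -0.544, 0.001], [0.001, -0.001, -1.0]]
wrist_force: [0.8, 0.3, -0.5]
opening: 49.8
gripper_force: 0.0
```

Run:
```python
from h import *
print(arm.get_obs()["position"],togo((442.5,-318.5,12.5),-33.1))
```

```text
[ 438.393 -315.66    93.962] (array([-0.02 ,  0.51 ,  8.146]), np.float64(0.0021002314509785468))
```

Request:
apply_moves(steps=[[0,0.5,3,0,0,0,5],[0,0.5,6.5,0,0,0,5],[0,0.5,7.9,0,0,0,5],[0,0.5,8.1,0,0,0,5],[0,0.5,8.1,0,0,0,5],[0,0.5,8.1,0,0,0,0.5],[0,0.5,8.1,0,0,0,0.5],[0,0.5,8.1,0,0,0,0.5],[0,0.5,8.1,0,0,0,0.5],[0,0.5,8.1,0,0,0,0.5],[0,0.5,8.1,0,0,0,0.5],[0,0.5,8.1,0,0,0,0.5],[0,0.5,8.1,0,0,0,0.5],[0,0.5,8.1,0,0,0,0.5],[0,0.5,8.1,0,0,0,0.5]], squeeze=20)

```text
t: 10.13
position: [442.7, -319.6, 13.4]
orientation: [[0.546, 0.838, 0.0], [0.838, -0.546, -0.0], [-0.0, 0.0, -1.0]]
wrist_force: [-0.8, 0.4, 5.3]
opening: 15.6
gripper_force: 20.0
```

Request:
apply_moves(steps=[[0,0,-2,0,0,0,0.5],[0,0,-5,0,0,0,0.5],[0,0,-8,0,0,0,0.5],[0,0,-12,0,0,0,0.5],[0,0,-14.5,0,0,0,0.5],[0,0,-14.5,0,0,0,0.5]])

```text
t: 10.63
position: [445.2, -322.0, 163.1]
orientation: [[0.546, 0.838, 0.008], [0.838, -0.546, -0.008], [-0.003, 0.011, -1.0]]
wrist_force: [0.5, -0.9, -0.5]
opening: 15.8
gripper_force: 20.0
```

Run:
```python
from h import *
y=np.radians(14.6);ex=np.array([np.cos(y),np.sin(y)]);ey=np.array([-ex[1],ex[0]])
p=np.array([550.1,-64.2])-12*ey;print(p,togo((*p,150),14.6))
```

```text
[553.125 -75.813] (array([26.517, -4.42 ,  1.197]), np.float64(-0.832724092264842))
```

Request:
apply_moves(steps=[[26.5,-4.4,1.0,0,0,-0.833,0.5],[26.5,-4.4,1.0,0,0,-0.833,0.5],[26.5,-4.4,1.0,0,0,-0.833,0.5],[26.5,-4.4,1.0,0,0,-0.833,0.5],[26.5,-4.4,1.0,0,0,-0.833,0.5],[26.5,-4.4,1.0,0,0,-0.833,0.5],[26.5,-4.4,1.0,0,0,-0.833,0.5],[26.5,-4.4,4.0,0,0,-0.833,0.5],[26.5,-4.4,4.0,0,0,-0.833,0.5],[26.5,-4.4,4.0,0,0,-0.833,0.5],[26.5,-4.4,4.0,0,0,-0.833,0.5],[26.5,-4.4,4.0,0,0,-0.833,0.5]])

```text
t: 11.63
position: [550.7, -74.4, 118.6]
orientation: [[-0.251, 0.968, 0.001], [0.968, 0.251, -0.0], [-0.0, 0.001, -1.0]]
wrist_force: [-0.7, -0.7, 0.9]
opening: 15.7
gripper_force: 20.0
```

Run:
```python
from h import *
o=arm.get_obs();print(o["position"],o["dq"])
c,f=grab("wrist","w4");np.savez("w4c",K=c[0],R=c[1],t=c[2])
```

```text
[550.724 -74.417 118.595] [-0.17  -0.683 -0.268  0.099 -0.151 -0.133]
```

View pics/w4.png

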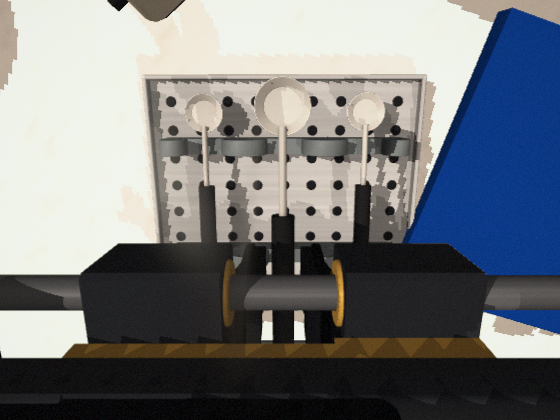

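Spoon B is held with its bowl up at (283,104), between A's bowl at (204,112) and the kept bowl at (365,111).

Run:
```python
from grid import *
d=np.load("w4c.npz");c=(d["K"],d["R"],d["t"]);w=cv2.imread("pics/w4.png")
x=fit(c,w,(155,85,415,245))[0];print(x);r=np.radians(14.6);C=np.array([550.1,-64.2]);ex=np.array([np.cos(r),np.sin(r)]);ey=np.array([-np.sin(r),np.cos(r)])
for n,p,z in(("A",(204,112),29),("A",(206,170),29),("kept",(365.5,111),29),("kept",(363.5,170),29),("B",(283,104),112),("B",(283,200),112)):
    q=ray(c,p,z)[:2]-x[:2];print(n,q@ex,q@ey)
q=arm.get_obs()["position"][:2]-C;print("tcp",q@ex,q@ey)
for Y in(-10,-12,-14):
    p=C+ey*Y;print(Y,togo((*p,36),14.6))
```

```text
[550.451 -64.124  14.572  19.025]
A -49.9741296567057 59.735104301637634
A -50.68134626279732 23.564644758625317
kept 50.19823511295212 60.11601268420003
kept 50.87628763621291 23.334657263279812
B -1.0504760354989982 62.72193793741799
B -1.1313924149914436 22.83621682725997
tcp -1.823130018606111 -10.210940121633316
-10 (array([0.028, 0.172, 8.286]), np.float64(-0.0015994698721245215))
-12 (array([-0.172,  0.173,  8.286]), np.float64(-0.0015994698721245215))
-14 (array([-0.372,  0.173,  8.286]), np.float64(-0.0015994698721245215))
```

Request:
apply_moves(steps=[[-0.27,0.15,2,0,0,0,0.5],[-0.27,0.15,4,0,0,0,0.5],[-0.27,0.15,5,0,0,0,0.5],[-0.27,0.15,6,0,0,0,0.5],[-0.27,0.15,7,0,0,0,0.5],[-0.27,0.15,7.6,0,0,0,0.5],[-0.27,0.15,8.0,0,0,0,0.5],[-0.27,0.15,8.1,0,0,0,0.5],[-0.27,0.15,8.1,0,0,0,0.5],[-0.27,0.15,8.1,0,0,0,0.5]])

```text
t: 12.52
position: [553.0, -75.7, 37.4]
orientation: [[-0.252, 0.968, 0.001], [0.968, 0.252, -0.0], [-0.0, 0.001, -1.0]]
wrist_force: [-0.9, 0.2, 0.1]
opening: 15.7
gripper_force: 20.0
```

Request:
apply_moves(steps=[[0,0,0.1,0,0,0,0.5],[0,0,0.2,0,0,0,0.5],[0,0,0.2,0,0,0,0.5],[0,0,0.2,0,0,0,0.5]])

```text
t: 12.85
position: [553.1, -75.7, 35.4]
orientation: [[-0.252, 0.968, 0.001], [0.968, 0.252, -0.0], [-0.0, 0.001, -1.0]]
wrist_force: [-0.0, 0.5, 2.0]
opening: 15.3
gripper_force: 20.0
```

Request:
apply_moves(steps=[[0,0,0,0,0,0,2.0],[0,0,0,0,0,0,2.8],[0,0,0,0,0,0,2.8],[0,0,0,0,0,0,2.8],[0,0,-2,0,0,0,2.8],[0,0,-5,0,0,0,2.8],[0,0,-9,0,0,0,2.8],[0,0,-12,0,0,0,2.8],[-8,0,-13,0,0,0,2.8],[-10,0,-13,0,0,0,2.8],[-10,0,-13,0,0,0,2.8],[-10,0,-13,0,0,0,2.8]])

```text
t: 13.85
position: [579.9, -177.2, 165.9]
orientation: [[-0.248, 0.969, 0.004], [0.969, 0.248, -0.003], [-0.004, 0.003, -1.0]]
wrist_force: [0.3, -0.5, 0.1]
opening: 28.5
gripper_force: 0.0
```

Run:
```python
from h import *
o=arm.get_obs();print(o["position"],o["dq"])
c,f=grab("wrist","w5");np.savez("w5c",K=c[0],R=c[1],t=c[2])
```

```text
[ 579.899 -177.166  165.95 ] [ 2.913 -0.24   4.736  2.254  1.224  1.775]
```

View pics/w5.png

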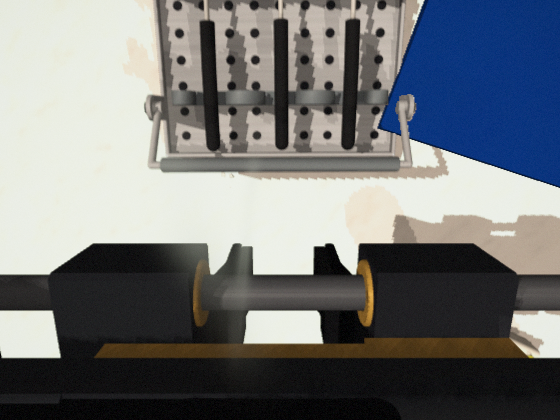

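All three spoons lie in their slots, with the handle ends aligned at (213,148), (281,147) and (349,147). The bail bar is at row 163, columns 160–400. Next I'll work out its angle and plan the pinch.

```bash
cat > bail.py <<'E'
from h import *
r=np.radians(14.6);C=np.array([550.2,-64.2]);ex=np.array([np.cos(r),np.sin(r)]);ey=np.array([-np.sin(r),np.cos(r)])
def bar(a,X=25): return np.r_[C+ex*X+ey*(-45+45*np.cos(a)),40.5+45*np.sin(a)]
E
python3 - <<'E'
from bail import *
d=np.load("w5c.npz");c=(d["K"],d["R"],d["t"])
for px in((200,163.5),(280,163.5),(360,163)):
    for a in np.arange(2.3,2.91,.1):
        X=(px[0]-280)*.52
        print(px,round(a,2),proj(c,bar(a,X)),end=";")
    print()
dt=arm.camera_info("top")
# spoon B check in mid region: handle ends z=32
for p in((213,148),(281,147),(349,147)):
    q=ray(c,p,30)[:2]-C;print(q@ex,q@ey)
E
```

```text
(200, 163.5) 2.3 [215.445 156.409];(200, 163.5) 2.4 [216.512 160.748];(200, 163.5) 2.5 [217.595 164.391];(200, 163.5) 2.6 [218.683 167.329];(200, 163.5) 2.7 [219.762 169.562];(200, 163.5) 2.8 [220.82  171.101];(200, 163.5) 2.9 [221.848 171.966];
(280, 163.5) 2.3 [280.019 156.096];(280, 163.5) 2.4 [280.068 160.438];(280, 163.5) 2.5 [280.114 164.085];(280, 163.5) 2.6 [280.157 167.027];(280, 163.5) 2.7 [280.197 169.264];(280, 163.5) 2.8 [280.232 170.808];(280, 163.5) 2.9 [280.263 171.677];
(360, 163) 2.3 [344.548 155.782];(360, 163) 2.4 [343.582 160.128];(360, 163) 2.5 [342.592 163.779];(360, 163) 2.6 [341.592 166.725];(360, 163) 2.7 [340.593 168.967];(360, 163) 2.8 [339.606 170.515];(360, 163) 2.9 [338.642 171.389];
-50.862757806563785 -73.7600218647487
0.5849346797374818 -73.25579739232575
52.05321096556013 -73.50080108727852
```

Run:
```python
from bail import *
p=bar(2.48);print(p,togo((p[0],p[1],130),-75.4))
```

```text
[ 594.686 -135.804   68.147] (array([3.32 , 2.557, 3.499]), np.float64(1.5677304395322094))
```

Request:
apply_moves(steps=[[3.3,2.6,0,0,0,1.568,4.5],[3.3,2.6,0,0,0,1.568,4.5],[3.3,2.6,0,0,0,1.568,4.5],[3.3,2.6,0,0,0,1.568,4.5],[3.3,2.6,0,0,0,1.568,4.5],[3.3,2.6,0,0,0,1.568,4.5],[3.3,2.6,0,0,0,1.568,4.5],[3.3,2.6,0,0,0,1.568,4.5],[3.3,2.6,0,0,0,1.568,4.5],[3.3,2.6,1,0,0,1.568,4.5],[3.3,2.6,2,0,0,1.568,4.5],[3.3,2.6,3,0,0,1.568,4.5],[3.3,2.6,3,0,0,1.568,4.5],[3.3,2.6,3,0,0,1.568,4.5]])

```text
t: 15.07
position: [592.8, -131.6, 133.3]
orientation: [[0.967, 0.255, -0.005], [0.255, -0.967, 0.003], [-0.004, -0.004, -1.0]]
wrist_force: [-0.1, 0.4, 0.7]
opening: 45.0
gripper_force: 0.0
```

Run:
```python
from bail import *
p=bar(2.48);print(arm.get_obs()["position"],togo((p[0],p[1],65),-75.4))
```

```text
[ 592.75  -131.605  133.334] (array([0.107, 0.481, 6.831]), np.float64(0.0029039479295266744))
```

Request:
apply_moves(steps=[[0.1,0.48,1.5,0,0,0,4.5],[0.1,0.48,3,0,0,0,4.5],[0.1,0.48,4.5,0,0,0,4.5],[0.1,0.48,6,0,0,0,4.5],[0.1,0.48,6.8,0,0,0,4.5],[0.1,0.48,6.8,0,0,0,4.5],[0.1,0.48,6.8,0,0,0,4.5],[0.1,0.48,6.8,0,0,0,0.5],[0.1,0.48,6.8,0,0,0,0.5],[0.1,0.48,6.8,0,0,0,0.5],[0.1,0.48,6.8,0,0,0,0.5],[0.1,0.48,6.8,0,0,0,0.5],[0.1,0.48,6.8,0,0,0,0.5],[0.1,0.48,6.8,0,0,0,0.5],[0.1,0.48,6.8,0,0,0,0.5],[0.1,0.48,6.8,0,0,0,0.5]], squeeze=12)

```text
t: 16.4
position: [596.8, -137.9, 66.9]
orientation: [[0.967, 0.255, -0.0], [0.255, -0.967, 0.001], [-0.0, -0.001, -1.0]]
wrist_force: [0.6, 2.4, -0.6]
opening: 9.2
gripper_force: 12.0
```

Run:
```python
from bail import *
o=arm.get_obs();q=o["position"];u=(q[:2]-C)@ey;print(q,u,(q[:2]-C)@ex,o["opening"],o["gripper_force"],o["wrist_force"])
a0=np.arccos(np.clip((u+45)/45,-1,1));print("a0",a0,40.5+45*np.sin(a0))
for a in np.arange(a0,-.01,-a0/16): # steps in cm in tool axes: y tool = -ey, z=-world z
    print(np.round([-(45*np.cos(a)-45*np.cos(a0))/10,-(45*np.sin(a)-45*np.sin(a0))/10],2))
```

```text
[ 596.779 -137.88    66.891] -83.04240513258458 26.50279584824317 9.180916667638964 12.001968920230865 [ 0.609  2.391 -0.574]
a0 2.5780851782571084 64.53695928623881
[-0. -0.]
[-0.43 -0.58]
[-0.96 -1.08]
[-1.55 -1.49]
[-2.21 -1.8 ]
[-2.9  -2.01]
[-3.62 -2.09]
[-4.35 -2.06]
[-5.06 -1.92]
[-5.73 -1.66]
[-6.36 -1.3 ]
[-6.92 -0.84]
[-7.4 -0.3]
[-7.79  0.31]
[-8.07  0.98]
[-8.25  1.68]
[-8.3  2.4]
```

Request:
apply_moves(steps=[[0,-0.43,-0.58,0,0,0,0.5],[0,-0.96,-1.08,0,0,0,0.5],[0,-1.55,-1.49,0,0,0,0.5],[0,-2.21,-1.8,0,0,0,0.5],[0,-2.9,-2.0,0,0,0,0.5],[0,-3.62,-2.09,0,0,0,0.5],[0,-4.35,-2.06,0,0,0,0.5],[0,-5.06,-1.92,0,0,0,0.5],[0,-5.73,-1.66,0,0,0,0.5],[0,-6.36,-1.3,0,0,0,0.5],[0,-6.92,-0.84,0,0,0,0.5],[0,-6.92,-0.84,0,0,0,0.5],[0,-6.92,-0.84,0,0,0,0.5]])

```text
t: 17.48
position: [579.7, -70.0, 74.8]
orientation: [[0.967, 0.255, 0.0], [0.255, -0.967, 0.002], [0.001, -0.002, -1.0]]
wrist_force: [3.7, 2.9, 0.3]
opening: 8.9
gripper_force: 12.0
```

Run:
```python
from bail import *
o=arm.get_obs();q=o["position"];u=(q[:2]-C)@ey;print(q,u,o["opening"],o["gripper_force"],o["wrist_force"])
a0=np.arccos((u+45)/45);print(a0,40.5+45*np.sin(a0))
```

```text
[579.699 -69.993  74.789] -13.041882574264049 8.942261623576849 11.996389478445053 [3.657 2.949 0.272]
0.7810419258676747 72.18088904375747
```

Request:
apply_moves(steps=[[0,-0.46,0.56,0,0,0,0.5],[0,-0.83,1.17,0,0,0,0.5],[0,-1.1,1.84,0,0,0,0.5],[0,-1.25,2.5,0,0,0,0.5],[0,-1.3,3.0,0,0,0,0.5],[0,-1.3,3.25,0,0,0,0.5],[0,-1.3,3.35,0,0,0,0.5],[0,-1.3,3.35,0,0,0,0.5]])

```text
t: 18.15
position: [576.4, -57.9, 40.9]
orientation: [[0.967, 0.254, 0.001], [0.254, -0.967, 0.001], [0.001, -0.001, -1.0]]
wrist_force: [4.8, 4.1, 0.7]
opening: 9.3
gripper_force: 12.0
```

Run:
```python
from bail import *
o=arm.get_obs();q=o["position"];u=(q[:2]-C)@ey;print(q,u,o["opening"],o["gripper_force"],o["wrist_force"])
```

```text
[576.403 -57.935  40.908] -0.5421499593262935 9.309689180919978 12.003275156021118 [4.846 4.133 0.661]
```

Request:
apply_moves(steps=[[0,0,0.15,0,0,0,0.5],[0,0,0.3,0,0,0,0.5],[0,0,0.4,0,0,0,0.5],[0,0,0.4,0,0,0,0.5]])

```text
t: 18.48
position: [576.4, -58.0, 39.1]
orientation: [[0.967, 0.254, 0.001], [0.254, -0.967, 0.001], [0.001, -0.001, -1.0]]
wrist_force: [2.2, 5.3, 14.0]
opening: 9.5
gripper_force: 12.0
```

Request:
apply_moves(steps=[[0,0,-0.1,0,0,0,2.4],[0,0,-0.1,0,0,0,2.4],[0,0,-0.1,0,0,0,2.4],[0,0,-0.1,0,0,0,2.4],[0,0,-2,0,0,0,2.4],[0,0,-5,0,0,0,2.4],[0,0,-9,0,0,0,2.4],[0,0,-13,0,0,0,2.4],[0,10,-17,0,0,0,2.4],[0,16,-20,0,0,0,2.4],[0,20,-22,0,0,0,2.4],[0,20,-22,0,0,0,2.4],[0,20,-22,0,0,0,2.4],[0,20,-22,0,0,0,2.4],[0,20,-22,0,0,0,2.4]])

```text
t: 19.73
position: [627.6, -256.4, 258.7]
orientation: [[0.968, 0.251, 0.002], [0.251, -0.968, -0.002], [0.002, 0.003, -1.0]]
wrist_force: [-0.1, 1.1, -0.4]
opening: 24.3
gripper_force: 0.0
```

Run:
```python
from bail import *
c,f=grab("wrist","w6");ct,t=grab("top","t6")
cv2.imwrite("pics/v6.png",np.vstack([cv2.resize(f[:250],(660,295)),cv2.resize(t[165:300,130:430],(660,297))])[:,:,::-1])
```

```text
(no output)
```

View pics/v6.png

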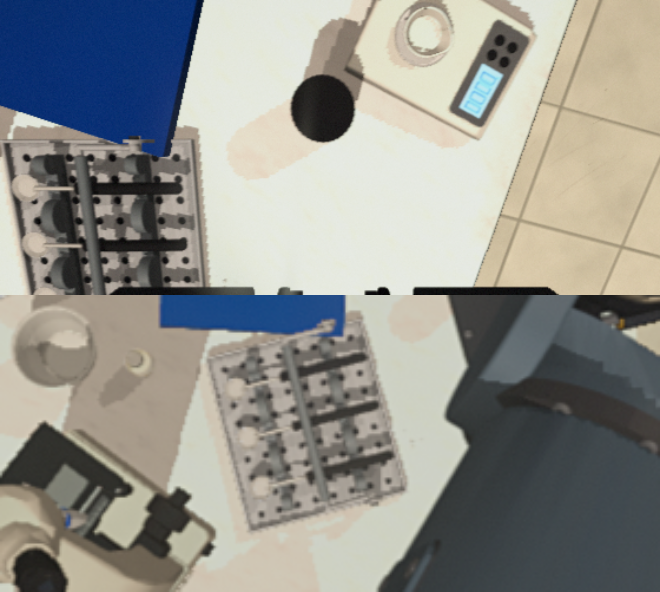

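The bail bar lies across all three handles, at (80–95, 160–290) in the wrist view. In the top view the three bowls line up and point the same way.

```bash
python3 -c "
from plant import arm
print(arm.finish_job())"
```

```text
the job is handed in; nothing more can be done
None
```

Both loose spoons lie in the two empty slots, bowls up and pointing the same way as the kept one; the bail is closed over all three handles, and the job was handed in at about 20 s (no verdict was returned).

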